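# Stand the closed bottles in their bases by size

### The job

Put away the four screw-capped containers that stand among the round bottle bases at the front of the worktop: stand each one upright on the floor of the base of its size, the smallest container in the smallest base and so on up to the largest in the largest. Set them down without dropping them or tipping them over, and leave the open conical flask and the open beaker standing where they are.

Things in the scene. Friction and masses are not known exactly. Their poses are not given: they have to be found in the camera images.
- vial: small clear glass vial with white screw cap, cylinder 20 mm in diameter, 48 mm tall (cap 18 mm in diameter, from 38 mm up). Origin: centre of its underside, z up. 20 g
- square_bottle: small plastic bottle with screw cap, roughly square body 38 x 38 mm with sides along its x and y axes, 74 mm high; round cap 31 mm in diameter, top at 86 mm. Turned up to 0.6 rad either way. Origin: centre of its underside, z up. 90 g
- medium_bottle: round glass screw-cap bottle, body 56 mm in diameter to 74 mm height, wide screw cap 43 mm in diameter from 74 to 112 mm. Origin: centre of its underside, z up. 200 g
- large_bottle: round glass screw-cap bottle, the biggest: body 67 mm in diameter to 87 mm height, wide screw cap 49 mm in diameter from 87 to 138 mm. Origin: centre of its underside, z up. 330 g
- tiny_base: heavy round bottle base, fixed to the worktop: dark steel foot disc 53 mm across and 5 mm thick, on it a grey plastic ring wall 4 mm thick whose rim is 18 mm above the worktop; open cup 35 mm inside diameter, flat floor 5 mm above the worktop. The smallest of the four bases. Origin: centre of its underside, z up
- small_base: heavy round bottle base, fixed to the worktop: dark steel foot disc 70 mm across and 5 mm thick, on it a grey plastic ring wall 4 mm thick whose rim is 18 mm above the worktop; open cup 52 mm inside diameter, flat floor 5 mm above the worktop. The second smallest of the four bases. Origin: centre of its underside, z up
- medium_base: heavy round bottle base, fixed to the worktop: dark steel foot disc 88 mm across and 5 mm thick, on it a grey plastic ring wall 4 mm thick whose rim is 18 mm above the worktop; open cup 70 mm inside diameter, flat floor 5 mm above the worktop. The second largest of the four bases. Origin: centre of its underside, z up
- large_base: heavy round bottle base, fixed to the worktop: dark steel foot disc 99 mm across and 5 mm thick, on it a grey plastic ring wall 4 mm thick whose rim is 18 mm above the worktop; open cup 81 mm inside diameter, flat floor 5 mm above the worktop. The largest of the four bases. Origin: centre of its underside, z up
- flask: open conical glass flask, 65 mm in diameter at the foot, 105 mm tall, a loose bystander to leave alone. Origin: centre of its underside, z up
- beaker: open glass beaker with spout, 70 x 76 mm, 92 mm tall, a loose bystander to leave alone. Origin: centre of its underside, z up
There are look-alikes about, which are no part of the job. What is shaped like the vial but black is not meant.

How it is judged (in metres and radians):
At the end, for the whole second after the job is handed in: Each container stands at rest, upright within 0.12 rad, on the cup floor of the base of its size rank (axes within 11 mm, underside 2 to 9 mm above the base's underside); flask and beaker stand upright within 25 mm of where they stood (horizontal distance between vial and tiny_base below 0.011 m and z of vial in the frame of tiny_base between 0.002 and 0.009 m and angle between each of vial, square_bottle, medium_bottle, large_bottle, flask, beaker's own z axis and vertical below 0.12 rad and linear speed of each of vial, square_bottle, medium_bottle, large_bottle below 0.02 m/s and horizontal distance between square_bottle and small_base below 0.011 m and z of square_bottle in the frame of small_base between 0.002 and 0.009 m and horizontal distance between medium_bottle and medium_base below 0.011 m and z of medium_bottle in the frame of medium_base between 0.002 and 0.009 m and horizontal distance between large_bottle and large_base below 0.011 m and z of large_bottle in the frame of large_base between 0.002 and 0.009 m and distance of each of flask, beaker from where it was at the start of the episode below 0.025 m); the robot touches nothing.
It fails at once if a screw-capped container is tipped over (angle between any of vial, square_bottle, medium_bottle, large_bottle's own z axis and vertical above 0.8 rad).
It fails at once if a screw-capped container is dropped: let go more than 4 cm above the worktop ((height (world z) of vial above 0.04 m and contact force between the fingers and vial below 0.02 N) or (height (world z) of square_bottle above 0.04 m and contact force between the fingers and square_bottle below 0.02 N) or (height (world z) of medium_bottle above 0.04 m and contact force between the fingers and medium_bottle below 0.02 N) or (height (world z) of large_bottle above 0.04 m and contact force between the fingers and large_bottle below 0.02 N)).
It fails at once if the open flask or beaker is pushed away or knocked over (distance of any of flask, beaker from where it was at the start of the episode above 0.025 m or angle between any of flask, beaker's own z axis and vertical above 0.5 rad).
It also fails if it takes over 112 s, if anything falls off the work surface, if the arm or the gripper's body presses on something with over 40 N, if the wrist force passes 120 N, or if a joint passes its speed limit or range.

### The arm

A 6-joint arm with a two-finger parallel gripper is mounted at the origin on a cart in front of the work surface, level with it; the furniture and walls round the work are solid. World frame = base frame: x ahead of the robot, y to its left, z up, the work surface at z = 0. Lengths are in mm, angles in degrees, forces in N, time in s.
With the tool pointing down it reaches from about 375 to 925 mm from the base axis. Payload 5.7 kg.
Tool frame: the origin (TCP) lies midway between the tips of the shut fingers; the grasp point (between the pads) lies 19 mm behind it; z points along the fingers, y is the direction in which the jaws open and shut (so a half turn about z gives the same grasp; the last joint's range is limited). The gripper opens to 85 mm and grips with 20 to 120 N. Pads are 22 mm wide; open, the fingers measure 114 mm over their backs; the gripper's body (76 mm by 85 mm) begins 54 mm behind the grasp point. The pads swing forward as they close: fully open they stand 13 mm farther back than shut.
Start: joints at [60.9, 20.558, 86.54, -0, 72.909, -6.595], TCP at [229.656, 554.275, 231.267] pointing down, gripper open.
Joint ranges: [-170.27, 170.27], [-57.76, 135], [12.27, 136.19], [-55.21, 235.2], [11.17, 155.16], [-170.74, 170.74]. Speed limits (degrees/s): [136.94, 136.94, 180, 180, 180, 180].

### API

Orientations are given as a 3x3 rotation matrix whose columns are the frame's x, y, z axes.
In Python, from station import arm, snapshot, get_calibration gives the robot as it stands.
- The arm moves only by the tool move_arm, never from a script. Its argument "moves" is a list of rows, each a list of 5 numbers: the opening, from 0 (shut) to 1 (fully open), then the shift along the world's x, y, z in mm, then the turn about the world's z in degrees. In form: [[claw, x, y, z, turn], ...]. A call has exactly 10 rows; each row is the pose to reach, as a shift and turn from the pose commanded when the call began; what a row does not reach only later rows make up. A row lasts 1/10 s, in which the tool goes at most 50 mm and 8.59 degrees, less where a joint would pass 70% of its speed; a pose out of reach is approached as far as the arm can. A call with a gripper value outside its range is refused whole. The fingers move at their own pace and stop on an object; "squeeze" is the grip in N (left out, the last holds). Time passes only in rows, so rows that repeat a pose let the fingers close, or fill a call up. It gives the time, the measured TCP pose, the force and the opening at its end, in the units of the state.
- arm.get_obs(): the state, without advancing time (a new reading comes with each control period).
- snapshot(name): name is "scene" or "top" or "wrist"; returns the picture (480x640x3 uint8, red, green, blue); there is no depth.
- get_calibration(name): a dict with "fx", "fy", "cx", "cy" (pixels), "R" (3x3) and "t" (3): a world point X has camera coordinates R X + t. Camera axes: x right, y down, z forward; pixel columns grow to the right and rows downward; lengths in mm; the calibration is good to about 2 mm. The wrist camera is an equidistant fisheye: a pixel r from the principal point sees the ray r / f radians off the axis. A picture is of the moment at which its call begins: read the wrist's pose just before it. get_calibration takes no time and is no camera call; for the wrist camera it gives the pose at the moment of the call.
- arm.finish_job(): hands the job in, once; it reports no verdict.
The state is a dict: "t": time; "qpos": joint angles; "dq": joint speeds; "joint_torque": joint torques, N m; "tool_pos": TCP position; "ee_rot": TCP orientation; "ft_force": force on the tool from outside, world axes, zero at the start; "ft_torque": the same for the moment, N m; "opening": finger opening in mm.
Only numpy, scipy, OpenCV 4.12 (cv2) and the standard library are available. Lean on these libraries where they do the work, as an engineer would, in place of code of your own. Each camera call takes 0.05 s, during which the arm holds its last target. There are 200 camera calls.

## Working session

There is one attempt and no reset: what is moved stays moved. The work goes in short steps, Python scripts to look and compute and a tool call to move; the robot and the scene stay as the last step left them, time stands still between calls to the robot, and variables do not carry over. Pictures are saved under pics/ and viewed, about 12 in all and at most 16, crops included, and the job is handed in when it is done.

Besides the shell and the picture viewer there is one more tool, called after "Request:" by a JSON object that holds its "api" and its "payload", one argument or row to a line. move_arm: Moves the arm, as the interface text tells. Its arguments: {"type":"object","properties":{"moves":{"type":"array","items":{"type":"array","items":{"type":"number"}}},"squeeze":{"type":"number"}},"required":["moves"]}

```bash
mkdir -p pics; ls; python3 - <<'E'
from station import arm,snapshot,get_calibration
import cv2,numpy as np
o=arm.get_obs(); print(o)
for n in("scene","top"):
    im=snapshot(n); cv2.imwrite(f"pics/{n}0.png",im[:,:,::-1]); print(n,get_calibration(n))
E
```

```text
pics
{'t': 0.0, 'qpos': array([ 6.08983299e+01,  2.05970221e+01,  8.65992240e+01, -9.33714878e-04,
        7.29081750e+01, -6.59509325e+00]), 'dq': array([-0.02569212,  0.0606045 , -0.0468337 , -0.071163  ,  0.01557554,
        0.015386  ]), 'joint_torque': array([-6.24650202e-04, -5.27616835e+01, -2.78620327e+01, -7.44858562e-05,
        1.28345544e-02, -9.14442495e-07]), 'tool_pos': array([229.35668144, 553.69678848, 230.46149729]), 'ee_rot': array([[-9.23837353e-01,  3.82784251e-01, -8.72778247e-04],
       [ 3.82785197e-01,  9.23835988e-01, -1.59999244e-03],
       [ 1.93852045e-04, -1.81221938e-03, -9.99998339e-01]]), 'ft_force': array([-0.43252116,  0.84778207,  0.09528627]), 'ft_torque': array([-0.02790937,  0.00110353, -0.01867365]), 'opening': 85.28942985182839}
scene {'fx': 487.44386744658334, 'fy': 487.44386744658334, 'cx': 304.55436681326773, 'cy': 241.31036145431355, 'R': array([[ 0.68355408, -0.72983683, -0.00959224],
       [-0.38762693, -0.35184731, -0.85202631],
       [ 0.61846518,  0.58612427, -0.52341108]]), 't': array([-387.28996289,  244.21231764,  783.14573416])}
top {'fx': 584.9322806688629, 'fy': 584.9322806688629, 'cx': 319.5240107078764, 'cy': 237.63762467833422, 'R': array([[ 1.68998230e-02, -9.99848206e-01,  4.23800800e-03],
       [-9.75486044e-01, -1.74178811e-02, -2.19370908e-01],
       [ 2.19411426e-01, -4.26788128e-04, -9.75632330e-01]]), 't': array([ -42.75782121,  539.80013258, 1348.72213591])}
```

View pics/scene0.png

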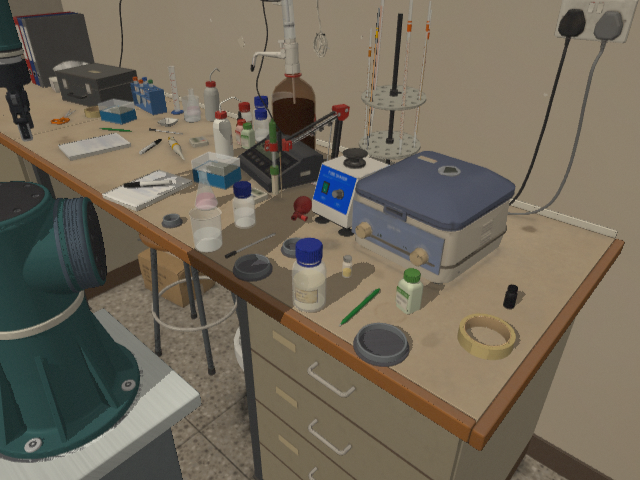

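View pics/top0.png

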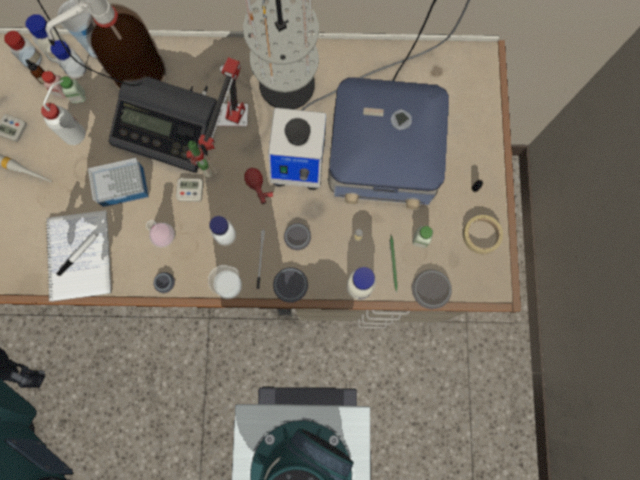

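The scene picture shows the whole row. In the top view I read:
- **Bases:** tiny (163,281), small (297,235), medium (290,284), large (432,288).
- **Containers:** vial (358,235), square bottle (425,236), medium bottle (222,230), large bottle (362,281).
- **Bystanders:** flask (161,233), beaker (226,282).
- **Look-alike:** the black vial (477,185).

```bash
cat > h.py <<'E'
import cv2,numpy as np
from station import arm,snapshot,get_calibration
def ray(c,u,v,fish=False):
    R,t=np.array(c['R']),np.array(c['t'])
    x=(u-c['cx'])/c['fx'];y=(v-c['cy'])/c['fy']
    if fish:
        r=np.hypot(x,y); d=np.array([x/r*np.sin(r),y/r*np.sin(r),np.cos(r)]) if r>1e-9 else np.array([0,0,1.])
    else: d=np.array([x,y,1.])
    return -R.T@t,R.T@d
def plane(c,u,v,z,fish=False):
    o,d=ray(c,u,v,fish); return o+d*(z-o[2])/d[2]
def proj(c,X,fish=False):
    p=np.array(c['R'])@X+np.array(c['t'])
    if fish:
        a=np.arctan2(np.hypot(p[0],p[1]),p[2])/np.hypot(p[0],p[1]); return c['cx']+c['fx']*a*p[0],c['cy']+c['fy']*a*p[1]
    return c['cx']+c['fx']*p[0]/p[2],c['cy']+c['fy']*p[1]/p[2]
E
python3 - <<'E'
from h import *
s=cv2.imread('pics/scene0.png');t=cv2.imread('pics/top0.png')
a=cv2.resize(s[180:365,140:540],None,fx=2,fy=2,interpolation=2);b=cv2.resize(t[205:315,130:530],None,fx=2,fy=2,interpolation=2)
cv2.imwrite('pics/crop0.png',np.vstack([a,b]))
c=get_calibration('top')
for n,u,v,z in [('tiny',163,281,18),('small',297,235,18),('med',290,284,18),('large',432,288,18),('vial',358,234,48),('sq',426,232,86),('mb',219,225,112),('lb',363,275,138),('flask',161,233,50),('beaker',226,282,46),('blk',477,185,48)]: 
    p=plane(c,u,v,z); print(n,p.round(),np.hypot(*p[:2]).round(),np.round(proj(get_calibration('scene'),p)))
# blue/green masks
for nm,im in(('scene',s),('top',t)):
    h=cv2.cvtColor(im,cv2.COLOR_BGR2HSV)
    for col,lo,hi in(('blue',(112,110,40),(130,255,255)),('green',(45,90,50),(80,255,255))):
        n,l,st,ce=cv2.connectedComponentsWithStats(cv2.inRange(h,lo,hi))
        print(nm,col,[(tuple(ce[i].round(1)),st[i].tolist()) for i in range(1,n) if st[i,4]>60])
w=snapshot('wrist');cv2.imwrite('pics/w0.png',w[:,:,::-1]);print(get_calibration('wrist'))
E
```

```text
tiny [435. 346.  18.] 556.0 [170. 217.]
small [556.  23.  18.] 556.0 [294. 244.]
med [433.  37.  18.] 434.0 [250. 263.]
large [ 429. -310.   18.] 529.0 [379. 339.]
vial [ 554. -127.   48.] 568.0 [344. 257.]
sq [ 553. -285.   86.] 622.0 [410. 272.]
mb [555. 201. 112.] 590.0 [240. 185.]
lb [ 439. -132.  138.] 458.0 [309. 243.]
flask [547. 352.  50.] 651.0 [203. 191.]
beaker [431. 188.  46.] 470.0 [206. 229.]
blk [ 684. -422.   48.] 804.0 [507. 287.]
scene blue [((np.float64(258.2), np.float64(101.4)), [255, 96, 9, 10, 65]), ((np.float64(260.5), np.float64(112.8)), [255, 108, 12, 11, 112]), ((np.float64(242.0), np.float64(188.9)), [233, 181, 18, 17, 244]), ((np.float64(308.5), np.float64(250.9)), [296, 238, 26, 29, 618])]
scene green [((np.float64(272.2), np.float64(130.6)), [269, 119, 7, 23, 133]), ((np.float64(411.6), np.float64(275.1)), [404, 268, 16, 15, 199]), ((np.float64(359.8), np.float64(306.0)), [341, 288, 39, 36, 205])]
top blue [((np.float64(36.6), np.float64(25.6)), [26, 15, 21, 23, 345]), ((np.float64(60.0), np.float64(49.6)), [51, 41, 19, 18, 240]), ((np.float64(295.2), np.float64(169.6)), [270, 155, 49, 28, 315]), ((np.float64(362.7), np.float64(279.5)), [354, 270, 19, 19, 267])]
top green [((np.float64(66.2), np.float64(82.3)), [61, 77, 11, 11, 92]), ((np.float64(193.2), np.float64(147.1)), [188, 141, 11, 14, 96]), ((np.float64(425.7), np.float64(232.0)), [420, 227, 12, 11, 98])]
{'fx': 371.64829954431775, 'fy': 371.64829954431775, 'cx': 318.63437495946863, 'cy': 242.12437209850776, 'R': array([[ 3.81549208e-01,  9.24348060e-01, -9.30673488e-04],
       [ 8.76372426e-01, -3.61425469e-01,  3.18344155e-01],
       [ 2.93924433e-01, -1.22279577e-01, -9.47974753e-01]]), 't': array([-600.55734833,  -42.05915973,  380.74648847])}
```

View pics/crop0.png

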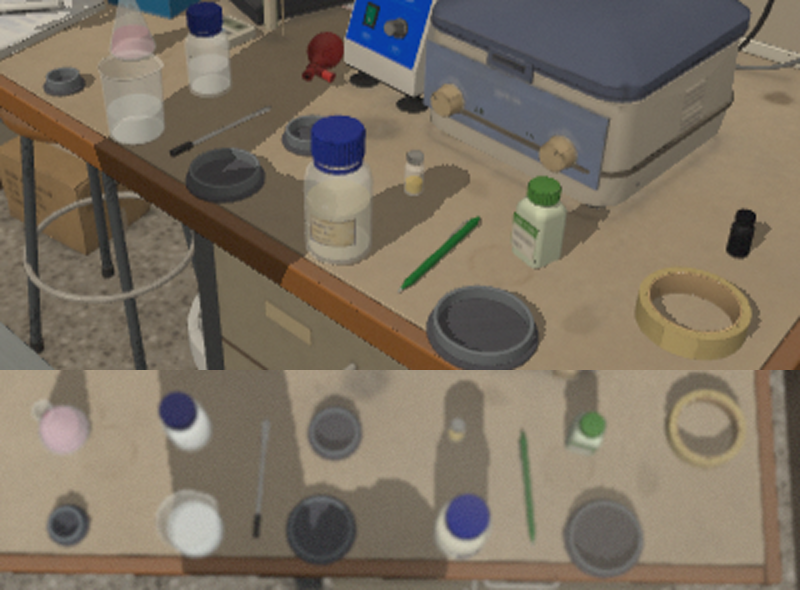

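View pics/w0.png

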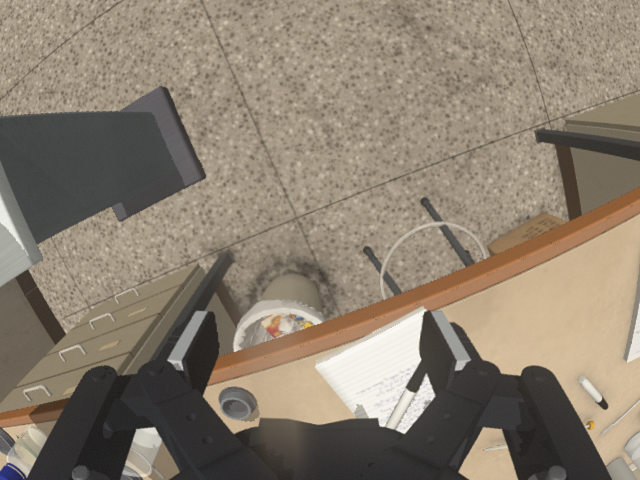

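The crops agree with the top-view assignments: white-capped vial, green-capped square bottle, and blue-capped medium and large bottles. The first wrist picture only shows the bench edge and the tiny base at (237,403). Next I survey the row with the wrist camera from above.

Request:
{"api": "move_arm", "payload": {
  "moves": [
    [1,30,-35,0,3],
    [1,65,-71,0,8],
    [1,98,-107,0,13],
    [1,130,-142,0,18],
    [1,163,-178,0,22.5],
    [1,195,-213,0,22.5],
    [1,228,-249,0,22.5],
    [1,260,-284,0,22.5],
    [1,260,-284,0,22.5],
    [1,260,-284,0,22.5]
  ],
  "squeeze": 50
}}

```text
t: 1.15
tool_pos: [490.1, 269.3, 230.9]
ee_rot: [[-1.0, 0.003, -0.001], [0.003, 1.0, -0.0], [0.001, -0.0, -1.0]]
ft_force: [0.1, -0.3, 0.0]
opening: 85.4
```

```bash
cat > snap.py <<'E'
import sys,pickle
from h import *
n=sys.argv[1]; c=get_calibration('wrist');o=arm.get_obs(); im=snapshot('wrist')
cv2.imwrite(f'pics/{n}.png',im[:,:,::-1]);pickle.dump(c,open(f'pics/{n}.pkl','wb'));print(o['t'],o['tool_pos'].round(1),o['ee_rot'].round(2)[:,0],np.abs(o['dq']).max())
E
python3 snap.py A
```

```text
1.15 [490.1 269.3 230.9] [-1.  0.  0.] 2.5856643550558145
```

Request:
{"api": "move_arm", "payload": {
  "moves": [
    [1,0,-30,0,0],
    [1,0,-75,0,0],
    [1,0,-120,0,0],
    [1,0,-165,0,0],
    [1,0,-205,0,0],
    [1,0,-235,0,0],
    [1,0,-240,0,0],
    [1,0,-240,0,0],
    [1,0,-240,0,0],
    [1,0,-240,0,0]
  ]
}}

```text
t: 2.2
tool_pos: [489.5, 31.9, 231.2]
ee_rot: [[-1.0, -0.002, -0.0], [-0.002, 1.0, 0.0], [0.0, 0.0, -1.0]]
ft_force: [0.9, 0.3, 0.6]
opening: 85.5
```

```bash
python3 snap.py B
```

```text
2.2 [489.5  31.9 231.2] [-1. -0.  0.] 0.26277843951811647
```

Request:
{"api": "move_arm", "payload": {
  "moves": [
    [1,0,-30,0,0],
    [1,0,-75,0,0],
    [1,0,-120,0,0],
    [1,0,-165,0,0],
    [1,0,-205,0,0],
    [1,0,-235,0,0],
    [1,0,-240,0,0],
    [1,0,-240,0,0],
    [1,0,-240,0,0],
    [1,0,-240,0,0]
  ]
}}

```text
t: 3.25
tool_pos: [489.6, -208.0, 231.2]
ee_rot: [[-1.0, -0.002, -0.0], [-0.002, 1.0, 0.001], [0.0, 0.001, -1.0]]
ft_force: [0.2, 0.3, 0.9]
opening: 85.2
```

```bash
python3 snap.py C; python3 -c "
import cv2,numpy as np
a=[cv2.imread(f'pics/{n}.png')[20:400] for n in 'ABC']
cv2.imwrite('pics/ABC.png',np.vstack([cv2.resize(np.hstack(a[:2]),(800,238)),cv2.resize(a[2],(600,356))if 0 else cv2.copyMakeBorder(cv2.resize(a[2],(600,356)),0,0,0,200,0)]))"
```

```text
3.25 [ 489.6 -208.   231.2] [-1. -0.  0.] 0.13268750648914437
```

View pics/ABC.png

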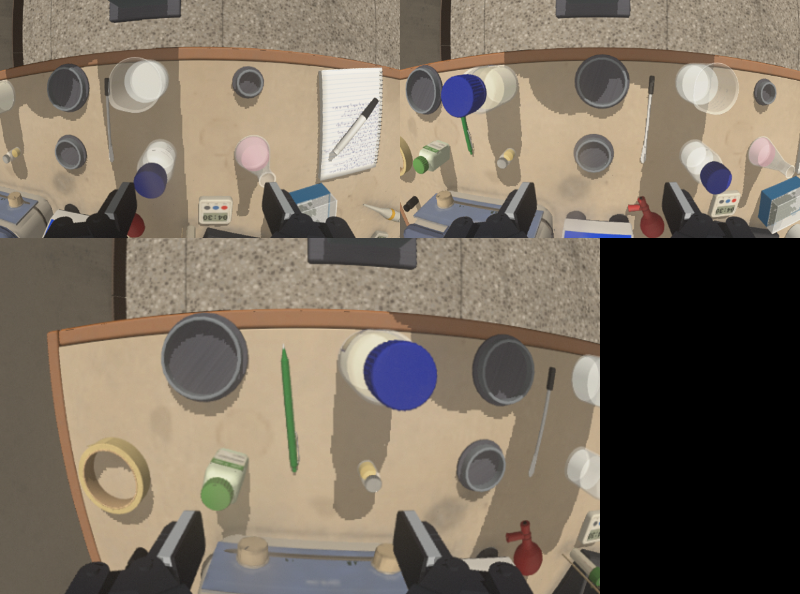

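The wrist views cover everything. C shows the large base, the pencil, the square bottle, the vial and the large bottle cap. A and B show the remaining bases, the beaker, the flask and the medium bottle. Now I measure the caps by colour mask and the bases by contour.

```bash
cat > m.py <<'E'
from h import *
import pickle
def load(n): return cv2.imread(f'pics/{n}.png'),pickle.load(open(f'pics/{n}.pkl','rb'))
def circ(P):
    A=np.c_[2*P,np.ones(len(P))]; s=np.linalg.lstsq(A,(P**2).sum(1),rcond=None)[0]; return s[:2],np.sqrt(s[2]+s[:2]@s[:2])
def rect(im,c,cx,cy,z,half=65,k=3):
    # image of plane z: right = -y, down = -x
    n=2*half*k; m=np.zeros((n,n,2),np.float32)
    for i in range(n):
        for j in range(n): m[i,j]=proj(c,np.array([cx+half-i/k,cy+half-j/k,z]),True)
    return cv2.remap(im,m,None,cv2.INTER_LINEAR)
E
python3 - <<'E'
from m import *
caps={'mb':(112,(112,110,40),(130,255,255),(555,201)),'lb':(138,(112,110,40),(130,255,255),(439,-132)),'sq':(86,(40,90,40),(80,255,255),(553,-285))}
for n in 'ABC':
    im,c=load(n);h=cv2.cvtColor(im,cv2.COLOR_BGR2HSV)
    for k,(z,lo,hi,g) in caps.items():
        u,v=proj(c,np.array([*g,z]),True)
        if not(20<u<620 and 20<v<420): continue
        mk=cv2.morphologyEx(cv2.inRange(h,lo,hi),cv2.MORPH_CLOSE,np.ones((5,5)))
        cs,_=cv2.findContours(mk,0,1); cs=[q for q in cs if cv2.pointPolygonTest(q,(u,v),True)>-12 and cv2.contourArea(q)>100]
        for q in cs:
            P=np.array([plane(c,*p[0],z,True)[:2] for p in q.astype(float)]); ctr,r=circ(P)
            print(n,k,'circle',ctr.round(1),r.round(1),'box',P.min(0).round(),P.max(0).round(), 'px',q[:,0].min(0),q[:,0].max(0))
bases=[('A','tiny',435,346),('B','small',556,23),('B','med',433,37),('C','large',429,-310)]
T=[]
for n,k,x,y in bases:
    im,c=load(n); r=rect(im,c,x,y,18); h=cv2.cvtColor(r,cv2.COLOR_BGR2HSV)
    mk=(h[:,:,1]<60).astype(np.uint8)*255
    cs,_=cv2.findContours(mk,0,1)
    q=max([q for q in cs if cv2.pointPolygonTest(q,(195,195),True)>-60],key=cv2.contourArea); (u,v),(a,b),_=cv2.fitEllipse(q)
    print(k,'silh at z18', x+65-v/3,y+65-u/3,a/3,b/3,'cam',(-c['R'].T@c['t']).round())
    cv2.drawContours(r,[q],-1,(0,255,0),1); cv2.drawMarker(r,(195,195),(0,0,255),0,20,1); T.append(r)
cv2.imwrite('pics/bases.png',cv2.resize(np.vstack([np.hstack(T[:2]),np.hstack(T[2:])]),(600,600)))
E
```

```text
A mb circle [561.8 193.4] 10.5 box [547. 184.] [577. 196.] px [214 301] [231 333]
B mb circle [561.1 204.3] 18.9 box [541. 181.] [579. 225.] px [487 291] [529 329]
B lb circle [ 433.2 -126.1] 27.8 box [ 411. -158.] [460. -93.] px [ 66 139] [136 206]
B sq circle [ 552.6 -277.7] 18.5 box [ 536. -299.] [ 570. -257.] px [ 21 269] [ 44 297]
C lb circle [ 434.4 -134.7] 25.1 box [ 411. -162.] [ 460. -109.] px [389 130] [465 203]
C sq circle [ 552.7 -284.3] 15.4 box [ 536. -299.] [ 570. -270.] px [214 276] [246 310]
tiny silh at z18 435.38470458984375 346.25490315755206 50.456888834635414 50.60016377766927 cam [409. 271. 374.]
small silh at z18 553.0839080810547 24.057296752929688 66.63827006022136 70.1161600748698 cam [408.  33. 374.]
med silh at z18 435.39642842610675 37.30122884114583 83.82049051920573 84.75156656901042 cam [408.  33. 374.]
large silh at z18 430.91180928548175 -306.5930938720703 94.29868570963542 96.085693359375 cam [ 408. -207.  374.]
```

View pics/bases.png

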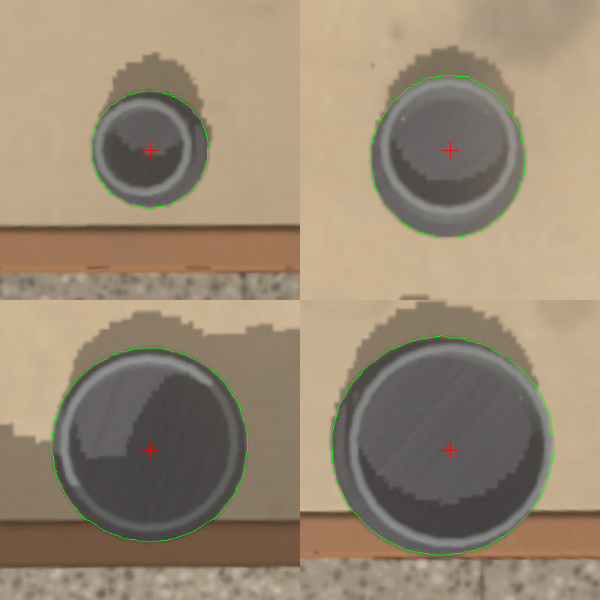

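The ring centres, checked against the foot silhouettes, give tiny (436.4,349), small (557.5,23.5), medium (436,37) and large (431,-310.3). The caps give the large bottle at (435.5,-133.5), the medium at (557,203.5) and the square at (554.5,-283.5).

I move the large bottle now. The next pictures, on the way back, will be of the vial and the square bottle.

Request:
{"api": "move_arm", "payload": {
  "moves": [
    [1,-14,20,0,0],
    [1,-36,50,0,0],
    [1,-54,76,0,0],
    [1,-54,76,-20,0],
    [1,-54,76,-55,0],
    [1,-54,76,-90,0],
    [1,-54,76,-120,0],
    [1,-54,76,-137,0],
    [1,-54,76,-143,0],
    [1,-54,76,-143,0]
  ]
}}

```text
t: 4.3
tool_pos: [435.3, -133.0, 87.9]
ee_rot: [[-1.0, -0.001, -0.001], [-0.001, 1.0, 0.001], [0.001, 0.001, -1.0]]
ft_force: [0.4, 1.0, 1.4]
opening: 85.4
```

Request:
{"api": "move_arm", "payload": {
  "moves": [
    [0.5,0,0,0,0],
    [0.4,0,0,0,0],
    [0.3,0,0,0,0],
    [0.3,0,0,0,0],
    [0.3,0,0,0,0],
    [0.3,0,0,0,0],
    [0.3,0,0,0,0],
    [0.3,0,0,0,0],
    [0.3,0,0,0,0],
    [0.3,0,0,0,0]
  ]
}}

```text
t: 5.3
tool_pos: [436.5, -134.2, 89.5]
ee_rot: [[-1.0, 0.0, 0.002], [0.0, 1.0, -0.001], [-0.002, -0.001, -1.0]]
ft_force: [-0.7, -0.1, 6.9]
opening: 47.3
```

```bash
python3 snap.py D; python3 - <<'E'
from m import *
im,c=load('D');C,cc=load('C')
def up(a): return cv2.resize(a,(400,400))
v=rect(C,cc,555,-128,48,40,5); s=rect(C,cc,553,-284,0,40,5)
cv2.imwrite('pics/D2.png',np.hstack([np.vstack([cv2.resize(v,(300,300)),cv2.resize(s,(300,300))]),cv2.resize(im[:,90:550],(500,600))]))
E
```

```text
5.3 [ 436.5 -134.2   89.5] [-1.  0. -0.] 0.11497814519483396
```

View pics/D2.png

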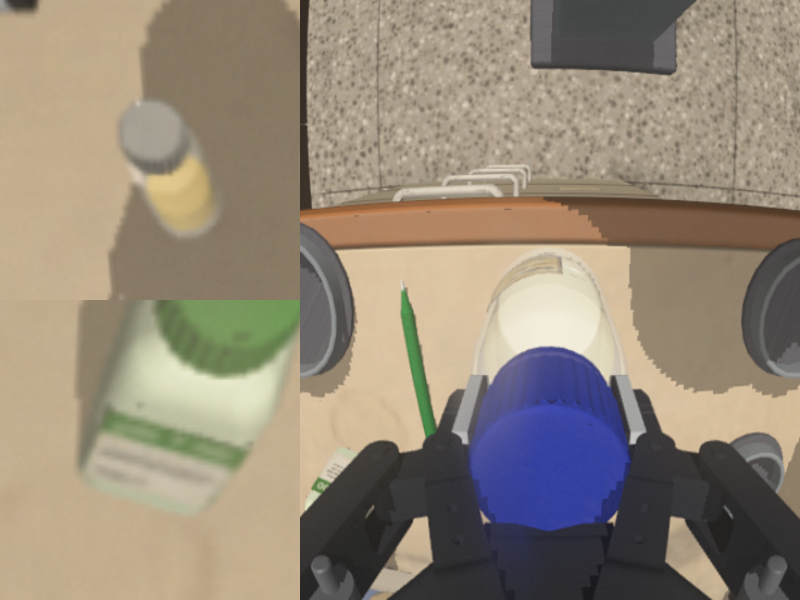

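The large bottle is held by its cap at 47 mm opening. The vial is near (558,-128), and the square bottle is turned about -15°. I lift and carry the large bottle.

Request:
{"api": "move_arm", "payload": {
  "moves": [
    [0.3,0,0,6,0],
    [0.3,0,0,22,0],
    [0.3,0,0,42,0],
    [0.3,0,-15,50,0],
    [0.3,-1,-45,50,0],
    [0.3,-2,-85,50,0],
    [0.3,-3,-125,50,0],
    [0.3,-4.5,-158,50,0],
    [0.3,-4.5,-173,50,0],
    [0.3,-4.5,-177,50,0]
  ],
  "squeeze": 60
}}

```text
t: 6.35
tool_pos: [430.9, -312.9, 138.2]
ee_rot: [[-1.0, 0.002, 0.0], [0.002, 1.0, -0.001], [-0.0, -0.001, -1.0]]
ft_force: [-0.7, -0.3, -3.7]
opening: 47.4
```

```bash
python3 snap.py E; python3 - <<'E'
from h import *
s=snapshot('scene')[:,:,::-1]
cv2.imwrite('pics/E2.png',np.vstack([cv2.resize(cv2.imread('pics/E.png')[:300],(640,300)),cv2.resize(s[200:380,280:500],(440,300))[:, :].copy() if 0 else cv2.copyMakeBorder(cv2.resize(s[180:380,280:480],(300,300)),0,0,0,340,0)]))
E
```

```text
6.35 [ 430.9 -312.9  138.2] [-1.  0. -0.] 2.1304036479136332
```

View pics/E2.png

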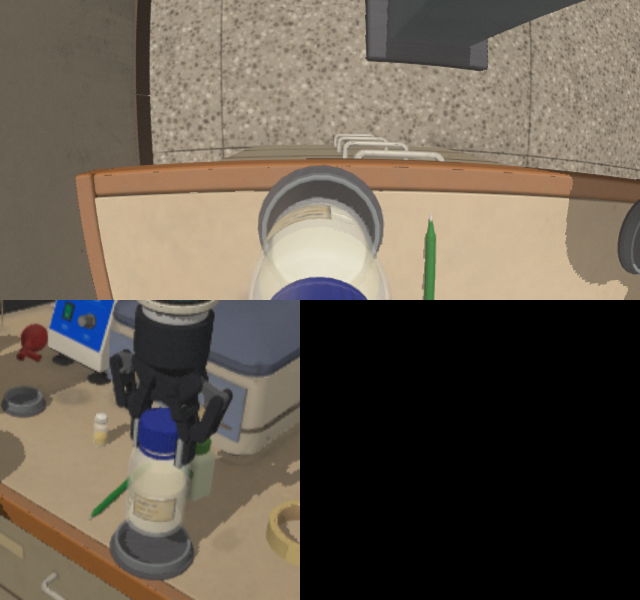

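The wrist view shows the bottle centred over the ring (ring about u=321 against axis 319), and the scene view agrees. Now I lower it.

Request:
{"api": "move_arm", "payload": {
  "moves": [
    [0.3,0,0,0,0],
    [0.3,0,0,-8,0],
    [0.3,0,0,-18,0],
    [0.3,0,0,-27,0],
    [0.3,0,0,-34,0],
    [0.3,0,0,-39,0],
    [0.3,0,0,-42,0],
    [0.3,0,0,-44,0],
    [0.3,0,0,-45,0],
    [0.3,0,0,-45,0]
  ]
}}

```text
t: 7.45
tool_pos: [431.2, -310.7, 94.6]
ee_rot: [[-1.0, 0.0, 0.0], [0.0, 1.0, -0.0], [-0.0, -0.0, -1.0]]
ft_force: [-3.1, 3.1, 7.8]
opening: 47.0
```

Request:
{"api": "move_arm", "payload": {
  "moves": [
    [0.7,0,0,0,0],
    [1,0,0,0,0],
    [1,0,0,0,0],
    [1,0,0,0,0],
    [1,0,0,0,0],
    [1,0,0,15,0],
    [1,0,0,45,0],
    [1,0,0,85,0],
    [1,0,0,125,0],
    [1,0,0,138,0]
  ]
}}

```text
t: 8.45
tool_pos: [432.9, -312.3, 235.4]
ee_rot: [[-1.0, -0.0, 0.005], [-0.0, 1.0, -0.005], [-0.005, -0.005, -1.0]]
ft_force: [0.5, -1.0, 0.9]
opening: 85.6
```

Request:
{"api": "move_arm", "payload": {
  "moves": [
    [1,14,20,0,0],
    [1,40,57,0,0],
    [1,68,97,0,0],
    [1,95,137,0,0],
    [1,115,166,0,0],
    [1,125,180,0,0],
    [1,127,183,0,0],
    [1,127,183,0,0],
    [1,127,183,0,0],
    [1,127,183,0,0]
  ]
}}

```text
t: 9.45
tool_pos: [557.4, -129.1, 231.2]
ee_rot: [[-1.0, 0.002, -0.0], [0.002, 1.0, -0.0], [0.0, -0.0, -1.0]]
ft_force: [0.6, -0.9, 0.8]
opening: 85.6
```

```bash
python3 snap.py F; python3 - <<'E'
from m import *
C,cc=load('F'); print((-cc['R'].T@cc['t']).round())
v=rect(C,cc,558,-128,48,40,5); l=cv2.resize(rect(C,cc,431,-310,143,65,3),(400,400))
cv2.imwrite('pics/F2.png',np.hstack([v,l]))
E
```

```text
9.45 [ 557.4 -129.1  231.2] [-1.  0.  0.] 0.228117624711094
[ 476. -128.  374.]
```

View pics/F2.png

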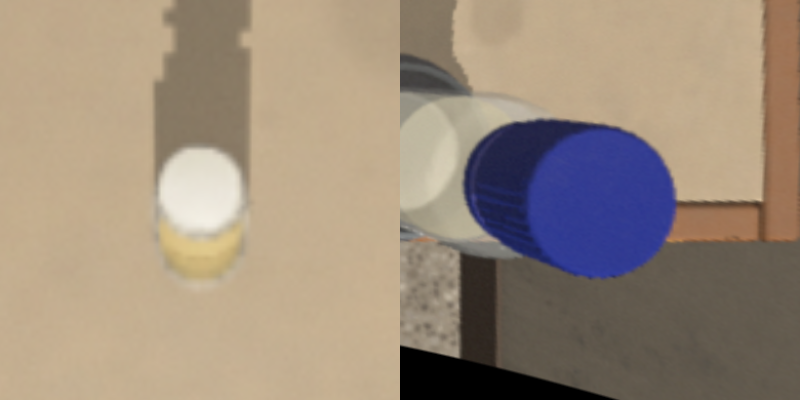

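The vial cap is centred at (560,-128), and the large bottle's cap centre lies on its base axis at (431,-310), upright. I grasp the vial high enough that the fingers stay above the cup rim when placing.

Request:
{"api": "move_arm", "payload": {
  "moves": [
    [1,1,0,-15,0],
    [1,2,0,-50,0],
    [1,2,0,-90,0],
    [0.7,2,0,-130,0],
    [0.7,2,0,-165,0],
    [0.7,2,0,-190,0],
    [0.7,2,0,-206,0],
    [0.7,2,0,-213,0],
    [0.7,2,0,-215,0],
    [0.7,2,0,-215,0]
  ],
  "squeeze": 20
}}

```text
t: 10.5
tool_pos: [560.5, -128.3, 16.8]
ee_rot: [[-1.0, 0.001, 0.001], [0.001, 1.0, -0.0], [-0.001, -0.0, -1.0]]
ft_force: [-0.3, -0.3, 0.9]
opening: 59.7
```

Request:
{"api": "move_arm", "payload": {
  "moves": [
    [0.5,0,0,0,0],
    [0.4,0,0,0,0],
    [0.3,0,0,0,0],
    [0.2,0,0,0,0],
    [0.1,0,0,0,0],
    [0,0,0,0,0],
    [0,0,0,0,0],
    [0,0,0,0,0],
    [0,0,0,0,0],
    [0,0,0,0,0]
  ]
}}

```text
t: 11.5
tool_pos: [560.7, -127.9, 16.8]
ee_rot: [[-1.0, 0.0, 0.001], [0.0, 1.0, -0.0], [-0.001, -0.0, -1.0]]
ft_force: [-0.3, 0.7, 5.7]
opening: 19.8
```

```bash
python3 snap.py G; python3 - <<'E'
from m import *
C,cc=load('G')
cv2.imwrite('pics/G2.png',cv2.resize(C[180:440,170:470],(600,520)))
E
```

```text
11.5 [ 560.7 -127.9   16.8] [-1.  0. -0.] 0.1802743639405776
```

View pics/G2.png

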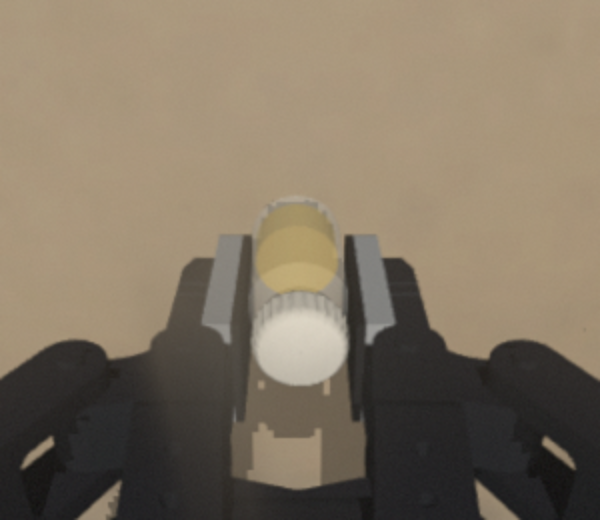

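Gripped at 19.8 mm and upright. I lift it high and carry it to the tiny base.

Request:
{"api": "move_arm", "payload": {
  "moves": [
    [0,0,0,8,0],
    [0,0,0,30,0],
    [0,0,0,65,0],
    [0,0,0,105,0],
    [0,0,0,140,0],
    [0,-5,15,150,0],
    [0,-14,50,150,0],
    [0,-25,95,150,0],
    [0,-37,140,150,0],
    [0,-48,185,150,0]
  ],
  "squeeze": 30
}}

```text
t: 12.55
tool_pos: [510.0, 59.2, 165.5]
ee_rot: [[-1.0, 0.001, -0.002], [0.001, 1.0, 0.0], [0.002, 0.0, -1.0]]
ft_force: [0.8, 1.3, 0.2]
opening: 19.8
```

Request:
{"api": "move_arm", "payload": {
  "moves": [
    [0,-11,44,0,0],
    [0,-22,88,0,0],
    [0,-33,132,0,0],
    [0,-44,176,0,0],
    [0,-55,218,0,0],
    [0,-65,255,0,0],
    [0,-72,280,0,0],
    [0,-76,291,0,0],
    [0,-76,292,0,0],
    [0,-76,292,0,0]
  ]
}}

```text
t: 13.55
tool_pos: [435.8, 348.4, 165.8]
ee_rot: [[-1.0, -0.0, -0.001], [-0.0, 1.0, -0.001], [0.001, -0.001, -1.0]]
ft_force: [-0.4, -0.4, -0.2]
opening: 19.3
```

Request:
{"api": "move_arm", "payload": {
  "moves": [
    [0,0,0,-8,0],
    [0,0,0,-30,0],
    [0,0,0,-60,0],
    [0,0,0,-85,0],
    [0,0,0,-102,0],
    [0,0,0,-112,0],
    [0,0,0,-115,0],
    [0,0,0,-115,0],
    [0,0,0,-115,0],
    [0,0,0,-115,0]
  ]
}}

```text
t: 14.55
tool_pos: [436.9, 349.6, 52.2]
ee_rot: [[-1.0, 0.0, 0.002], [0.0, 1.0, 0.001], [-0.002, 0.001, -1.0]]
ft_force: [0.5, 0.3, -0.3]
opening: 19.6
```

```bash
python3 snap.py H; python3 - <<'E'
from m import *
C,cc=load('H');s=snapshot('scene')[:,:,::-1]
cv2.imwrite('pics/H2.png',np.hstack([cv2.resize(C[120:400,200:440],(480,560)),cv2.resize(s[160:300,120:200],(320,560))]))
E
```

```text
14.55 [436.9 349.6  52.2] [-1.  0. -0.] 0.1455631534638196
```

View pics/H2.png

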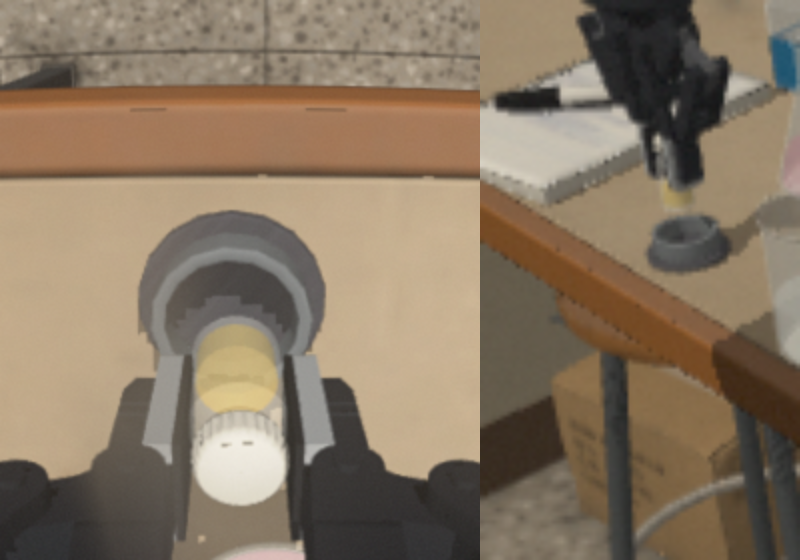

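The vial hangs over the cup, laterally centred (ring u≈232, vial ≈237 in the double-size crop). I lower it and release.

Request:
{"api": "move_arm", "payload": {
  "moves": [
    [0,0,0,-5,0],
    [0,0,0,-13,0],
    [0,0,0,-20,0],
    [0,0,0,-25,0],
    [0,0,0,-28,0],
    [0,0,0,-30,0],
    [0,0,0,-30,0],
    [0,0,0,-30,0],
    [0,0,0,-30,0],
    [0,0,0,-30,0]
  ]
}}

```text
t: 15.65
tool_pos: [436.0, 349.0, 21.8]
ee_rot: [[-1.0, -0.0, -0.0], [-0.0, 1.0, -0.001], [0.0, -0.001, -1.0]]
ft_force: [-1.0, -1.9, 8.0]
opening: 19.2
```

Request:
{"api": "move_arm", "payload": {
  "moves": [
    [0.2,0,0,0,0],
    [0.35,0,0,0,0],
    [0.5,0,0,0,0],
    [0.6,0,0,0,0],
    [0.6,0,0,0,0],
    [0.6,0,0,10,0],
    [0.6,0,0,40,0],
    [0.6,0,0,80,0],
    [1,0,0,125,0],
    [1,0,0,170,0]
  ]
}}

```text
t: 16.65
tool_pos: [435.7, 349.0, 193.4]
ee_rot: [[-1.0, 0.0, -0.0], [0.0, 1.0, -0.0], [0.0, -0.0, -1.0]]
ft_force: [1.3, 0.3, 0.4]
opening: 78.3
```

Request:
{"api": "move_arm", "payload": {
  "moves": [
    [1,15,-10,40,0],
    [1,40,-40,40,0],
    [1,70,-75,40,0],
    [1,100,-110,40,0],
    [1,118,-135,40,0],
    [1,122,-144,40,0],
    [1,122,-145,40,0],
    [1,122,-145,40,0],
    [1,122,-145,40,0],
    [1,122,-145,40,0]
  ]
}}

```text
t: 17.65
tool_pos: [557.3, 205.4, 231.4]
ee_rot: [[-1.0, -0.002, -0.0], [-0.002, 1.0, 0.0], [0.0, 0.0, -1.0]]
ft_force: [-0.4, -0.2, -0.5]
opening: 85.0
```

```bash
python3 snap.py I; python3 - <<'E'
from m import *
C,cc=load('I'); print((-cc['R'].T@cc['t']).round())
v=rect(C,cc,436,349,53,40,5); l=cv2.resize(rect(C,cc,557,203,112,65,3),(400,400))
cv2.imwrite('pics/I2.png',np.hstack([v,l]))
E
```

```text
17.65 [557.3 205.4 231.4] [-1. -0.  0.] 0.24305535022743704
[476. 206. 375.]
```

View pics/I2.png

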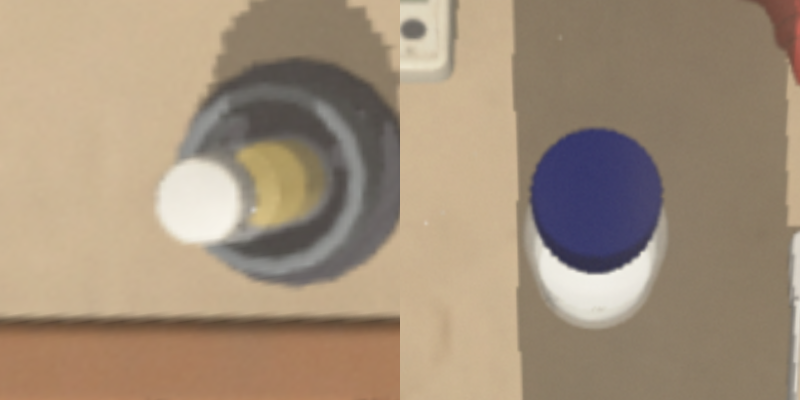

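The vial's cap centre sits exactly on the tiny base axis. The medium bottle's cap is centred at (559.6,204). I grasp it.

Request:
{"api": "move_arm", "payload": {
  "moves": [
    [1,1,0,-15,0],
    [1,1.5,0,-45,0],
    [1,1.5,0,-80,0],
    [1,1.5,0,-112,0],
    [1,1.5,0,-138,0],
    [1,1.5,0,-154,0],
    [1,1.5,0,-160,0],
    [1,1.5,0,-161,0],
    [1,1.5,0,-161,0],
    [0.7,1.5,0,-161,0]
  ],
  "squeeze": 50
}}

```text
t: 18.7
tool_pos: [560.5, 204.7, 71.5]
ee_rot: [[-1.0, -0.0, 0.002], [-0.0, 1.0, 0.0], [-0.002, 0.0, -1.0]]
ft_force: [0.2, 0.3, -0.2]
opening: 73.2
```

Request:
{"api": "move_arm", "payload": {
  "moves": [
    [0.5,0,0,0,0],
    [0.4,0,0,0,0],
    [0.3,0,0,0,0],
    [0.2,0,0,0,0],
    [0.2,0,0,0,0],
    [0.2,0,0,0,0],
    [0.2,0,0,0,0],
    [0.2,0,0,0,0],
    [0.2,0,0,0,0],
    [0.2,0,0,0,0]
  ]
}}

```text
t: 19.7
tool_pos: [560.3, 204.4, 71.1]
ee_rot: [[-1.0, 0.0, 0.001], [0.0, 1.0, 0.0], [-0.001, 0.0, -1.0]]
ft_force: [-0.0, -0.3, 7.0]
opening: 41.3
```

Request:
{"api": "move_arm", "payload": {
  "moves": [
    [0.2,0,0,6,0],
    [0.2,0,0,22,0],
    [0.2,0,0,45,0],
    [0.2,0,-15,60,0],
    [0.2,-4,-50,60,0],
    [0.2,-14,-90,60,0],
    [0.2,-38,-125,60,0],
    [0.2,-70,-150,60,0],
    [0.2,-102,-164,60,0],
    [0.2,-119,-167,60,0]
  ]
}}

```text
t: 20.7
tool_pos: [436.5, 35.3, 129.9]
ee_rot: [[-1.0, 0.002, -0.004], [0.002, 1.0, -0.001], [0.004, -0.001, -1.0]]
ft_force: [0.1, 0.2, -1.9]
opening: 41.3
```

Request:
{"api": "move_arm", "payload": {
  "moves": [
    [0.2,-4.5,0,0,0],
    [0.2,-4.5,0,0,0],
    [0.2,-4.5,0,-10,0],
    [0.2,-4.5,0,-22,0],
    [0.2,-4.5,0,-34,0],
    [0.2,-4.5,0,-44,0],
    [0.2,-4.5,0,-50,0],
    [0.2,-4.5,0,-53,0],
    [0.2,-4.5,0,-55,0],
    [0.2,-4.5,0,-55,0]
  ]
}}

```text
t: 21.7
tool_pos: [436.7, 37.3, 76.1]
ee_rot: [[-1.0, -0.0, 0.001], [-0.0, 1.0, -0.0], [-0.001, -0.0, -1.0]]
ft_force: [-2.6, -0.2, 7.5]
opening: 41.2
```

Seated: height +5.0 from the grasp, 7.5 N contact. I release and go to the square bottle, turning -15°.

Request:
{"api": "move_arm", "payload": {
  "moves": [
    [0.7,0,0,0,0],
    [1,0,0,0,0],
    [1,0,0,0,0],
    [1,0,0,0,0],
    [1,0,0,0,0],
    [1,0,0,15,0],
    [1,0,0,45,0],
    [1,0,0,85,0],
    [1,0,0,125,0],
    [1,0,0,156,0]
  ]
}}

```text
t: 22.7
tool_pos: [436.5, 37.3, 233.5]
ee_rot: [[-1.0, 0.0, 0.002], [0.0, 1.0, -0.0], [-0.002, -0.0, -1.0]]
ft_force: [1.3, -1.0, -0.4]
opening: 85.2
```

Request:
{"api": "move_arm", "payload": {
  "moves": [
    [1,12,-30,0,-2],
    [1,28,-74,0,-5],
    [1,44,-118,0,-8],
    [1,60,-162,0,-11],
    [1,76,-206,0,-14],
    [1,92,-250,0,-15],
    [1,106,-290,0,-15],
    [1,115,-314,0,-15],
    [1,118,-320,0,-15],
    [1,118,-320,0,-15]
  ]
}}

```text
t: 23.7
tool_pos: [554.0, -283.1, 230.7]
ee_rot: [[-0.966, 0.26, -0.001], [0.26, 0.966, 0.001], [0.001, 0.0, -1.0]]
ft_force: [-0.2, 0.8, 0.1]
opening: 85.6
```

```bash
python3 snap.py J; python3 - <<'E'
from m import *
C,cc=load('J'); print((-cc['R'].T@cc['t']).round())
cv2.imwrite('pics/J2.png',np.hstack([rect(C,cc,554,-283,86,40,5),rect(C,cc,554,-283,0,40,5)]))
E
```

```text
23.7 [ 554.  -283.1  230.7] [-0.97  0.26  0.  ] 2.150254577131472
[ 475. -261.  374.]
```

View pics/J2.png

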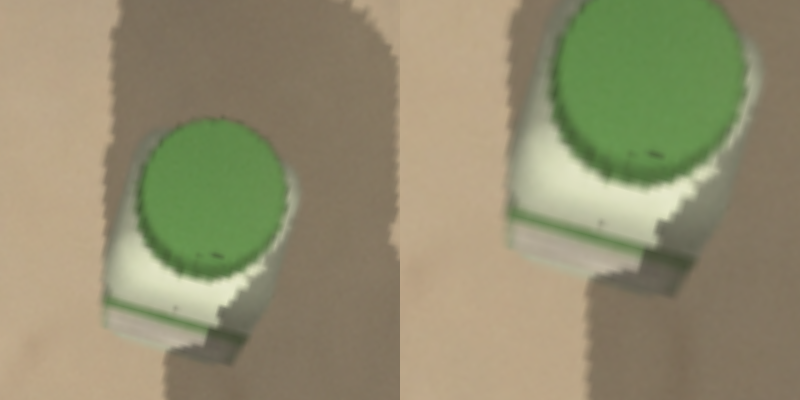

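The square bottle stands at about (556,-286) and is turned about -16°. I grasp its body.

Request:
{"api": "move_arm", "payload": {
  "moves": [
    [1,1,-1,-15,0],
    [1,2,-3,-50,-1],
    [1,2,-3,-90,-1],
    [1,2,-3,-130,-1],
    [1,2,-3,-162,-1],
    [1,2,-3,-184,-1],
    [1,2,-3,-195,-1],
    [1,2,-3,-198,-1],
    [1,2,-3,-198,-1],
    [0.8,2,-3,-198,-1]
  ],
  "squeeze": 30
}}

```text
t: 24.75
tool_pos: [557.1, -286.0, 34.7]
ee_rot: [[-0.961, 0.275, 0.002], [0.275, 0.961, -0.001], [-0.002, -0.001, -1.0]]
ft_force: [0.1, 0.5, 0.3]
opening: 73.1
```

Request:
{"api": "move_arm", "payload": {
  "moves": [
    [0.6,0,0,0,0],
    [0.5,0,0,0,0],
    [0.4,0,0,0,0],
    [0.3,0,0,0,0],
    [0.2,0,0,0,0],
    [0.2,0,0,0,0],
    [0.2,0,0,0,0],
    [0.2,0,0,0,0],
    [0.2,0,0,0,0],
    [0.2,0,0,0,0]
  ]
}}

```text
t: 25.75
tool_pos: [556.7, -286.2, 34.2]
ee_rot: [[-0.961, 0.276, 0.001], [0.276, 0.961, -0.001], [-0.001, -0.001, -1.0]]
ft_force: [-0.8, 0.2, 7.2]
opening: 37.0
```

Request:
{"api": "move_arm", "payload": {
  "moves": [
    [0.2,0,0,6,0],
    [0.2,0,0,22,0],
    [0.2,0,0,45,0],
    [0.2,0,18,55,0],
    [0.2,0,55,55,0],
    [0.2,0,98,55,0],
    [0.2,1,143,55,0],
    [0.2,1,188,55,0],
    [0.2,1,233,55,0],
    [0.2,1,270,55,0]
  ],
  "squeeze": 40
}}

```text
t: 26.75
tool_pos: [555.7, -12.3, 88.1]
ee_rot: [[-0.961, 0.275, -0.001], [0.275, 0.961, 0.001], [0.001, 0.0, -1.0]]
ft_force: [-0.8, 0.1, -1.6]
opening: 36.9
```

Request:
{"api": "move_arm", "payload": {
  "moves": [
    [0.2,0,25,0,0],
    [0.2,0,37,0,0],
    [0.2,0,39,0,0],
    [0.2,0,39,0,0],
    [0.2,0,39,-6,0],
    [0.2,0,39,-14,0],
    [0.2,0,39,-20,0],
    [0.2,0,39,-20,0],
    [0.2,0,39,-20,0],
    [0.2,0,39,-20,0]
  ]
}}

```text
t: 27.75
tool_pos: [557.3, 23.1, 68.3]
ee_rot: [[-0.961, 0.276, 0.0], [0.276, 0.961, -0.0], [-0.0, -0.0, -1.0]]
ft_force: [0.1, -0.5, -0.9]
opening: 37.0
```

```bash
python3 snap.py K; python3 - <<'E'
from m import *
C,cc=load('K'); print((-cc['R'].T@cc['t']).round())
h=cv2.cvtColor(C,cv2.COLOR_BGR2HSV);mk=cv2.inRange(h,(40,90,40),(80,255,255))
q=max(cv2.findContours(mk,0,1)[0],key=cv2.contourArea)
P=np.array([plane(cc,*p[0],121,True)[:2] for p in q.astype(float)]);print(circ(P),P.min(0),P.max(0))
s=snapshot('scene')[:,:,::-1]
cv2.imwrite('pics/K2.png',np.hstack([cv2.resize(C[100:400,180:460],(504,540)),cv2.resize(s[160:290,260:330],(290,540))]))
E
```

```text
27.75 [557.3  23.1  68.3] [-0.96  0.28 -0.  ] 0.32744489519553677
[479.  47. 211.]
(array([551.79139508,  26.40629596]), np.float64(16.616286043932828)) [533.27664363  11.01427001] [570.05136523  40.69177771]
```

View pics/K2.png

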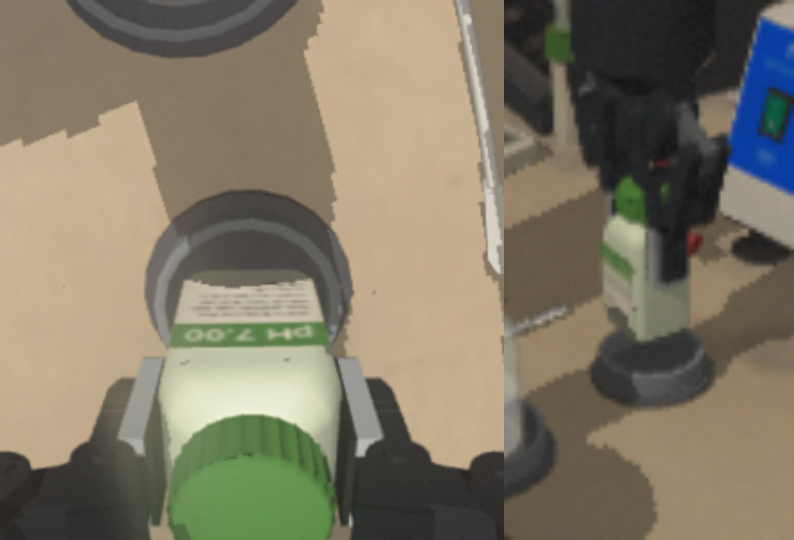

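The bottle is laterally centred over the ring (both at about u=249 in the crop). I check the fore-aft fit, and the medium base seen at the top edge.

```bash
python3 - <<'E'
from m import *
C,cc=load('K'); f=lambda a,b,z: plane(cc,180+a/1.8,100+b/1.8,z,True).round(1)
ax=np.array([-.961,.276]);ay=np.array([.276,.961])
for n,a,b,z,off in [('foot front',248,190,5,35),('rim front outer',248,218,18,30),('bottle front edge',250,274,35,19)]:
    p=f(a,b,z)[:2]; c=p-ax*off; print(n,p,'centre',c,'rel tool',((c-[557.3,23.1])@ax).round(1),((c-[557.3,23.1])@ay).round(1))
for n,a,z in [('footL',147,5),('footR',350,5)]: print(n,f(a,285,z))
cv2.imwrite('pics/K3.png',cv2.resize(C[0:200,150:450],(600,400)))
E
```

```text
foot front [524.3  33.4] centre [557.935  23.74 ] rel tool -0.4 0.8
rim front outer [529.7  31.9] centre [558.53  23.62] rel tool -1.0 0.8
bottle front edge [541.1  29.3] centre [559.359  24.056] rel tool -1.7 1.5
footL [546.   -7.8   5. ]
footR [564.6  57.2   5. ]
```

View pics/K3.png

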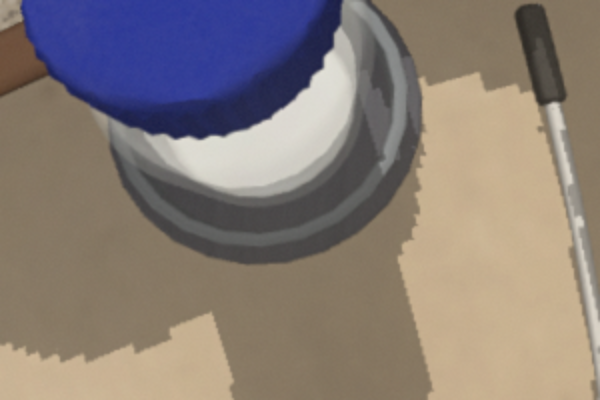

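The medium bottle stands in its base. The square bottle's front edge gives a centre within about 1.5 mm of the small base centre. I lower it gently.

Request:
{"api": "move_arm", "payload": {
  "moves": [
    [0.2,0,0,-4,0],
    [0.2,0,0,-9,0],
    [0.2,0,0,-14,0],
    [0.2,0,0,-18,0],
    [0.2,0,0,-22,0],
    [0.2,0,0,-25,0],
    [0.2,0,0,-28,0],
    [0.2,0,0,-29,0],
    [0.2,0,0,-30,0],
    [0.2,0,0,-30,0]
  ]
}}

```text
t: 28.85
tool_pos: [557.1, 23.3, 39.2]
ee_rot: [[-0.961, 0.276, 0.0], [0.276, 0.961, -0.0], [-0.0, -0.0, -1.0]]
ft_force: [-2.6, -0.1, 9.3]
opening: 37.1
```

Seated: +5.0 mm and 9 N, like the others. I release, rise, and look over the result.

Request:
{"api": "move_arm", "payload": {
  "moves": [
    [0.6,0,0,0,0],
    [0.75,0,0,0,0],
    [0.9,0,0,0,0],
    [0.9,0,0,0,0],
    [0.9,0,0,0,0],
    [0.9,0,0,15,0],
    [0.9,0,0,45,0],
    [0.9,0,0,90,0],
    [0.9,0,0,135,0],
    [0.9,0,0,180,0]
  ]
}}

```text
t: 29.85
tool_pos: [556.7, 23.3, 219.8]
ee_rot: [[-0.961, 0.276, -0.001], [0.276, 0.961, -0.0], [0.001, -0.0, -1.0]]
ft_force: [1.2, -0.6, -1.0]
opening: 77.1
```

Request:
{"api": "move_arm", "payload": {
  "moves": [
    [0.9,0,0,15,0],
    [0.9,0,0,45,0],
    [0.9,0,0,75,0],
    [0.9,0,0,100,0],
    [0.9,0,0,100,0],
    [0.9,0,0,100,0],
    [0.9,0,0,100,0],
    [0.9,0,0,100,0],
    [0.9,0,0,100,0],
    [0.9,0,0,100,0]
  ]
}}

```text
t: 30.85
tool_pos: [556.9, 23.3, 317.6]
ee_rot: [[-0.961, 0.276, -0.001], [0.276, 0.961, 0.0], [0.001, -0.0, -1.0]]
ft_force: [-0.0, -1.4, -0.7]
opening: 76.7
```

```bash
python3 snap.py L; python3 - <<'E'
from m import *
C,cc=load('L'); print((-cc['R'].T@cc['t']).round())
T=[cv2.resize(rect(C,cc,x,y,z,65,2),(300,300)) for x,y,z in((557.5,23.5,91),(436.2,37,117))]
s=snapshot('scene')[:,:,::-1]
cv2.imwrite('pics/L2.png',np.hstack([np.vstack(T),cv2.resize(s[150:400,130:460],(500,600))]))
E
```

```text
30.85 [556.9  23.3 317.6] [-0.96  0.28  0.  ] 0.24386890378360565
[479.  47. 461.]
```

View pics/L2.png

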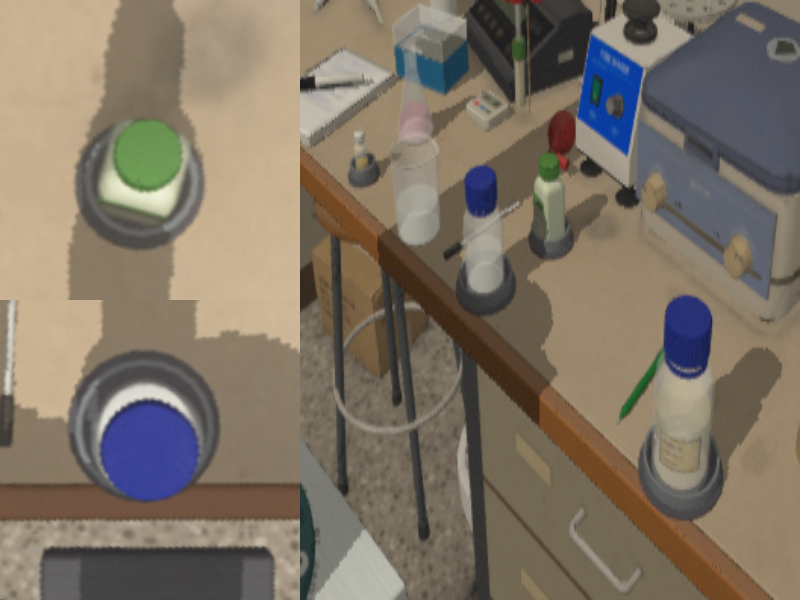

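All four containers stand upright in their bases. The square bottle's cap is within about 2 mm of its base axis and the medium's within about 1 mm. Flask and beaker are in place.

```bash
python3 -c "
from station import arm
print(arm.finish_job())"
```

```text
the job is handed in; nothing more can be done
None
```

I put all four containers into the bases of their size and handed the job in at about 31 s. No verdict was reported.

- **Handling:** I held the large and medium bottles by their caps, the vial by its body just under the cap, and the square bottle by its body at about -16°. When lowered, each came to rest 5 mm above its grasp height with 7–9 N of contact before I let go. That matches the 5 mm cup floor.
- **Last checks:** The wrist views put the cap centres of the large bottle, vial and medium bottle on their base axes to about 1 mm, and the square bottle's within about 2 mm. The final scene picture shows all four upright in their bases, and the flask and beaker standing. I judged the flask and beaker by eye and did not measure their positions again. The gripper was well clear of everything at hand-in.
- **One disagreement:** Before I lowered the square bottle, its cap and its front edge gave centres about 5 mm apart. I took this as measurement error seen from close up. The bottle seated normally, and the later view from above bore that out.

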